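Make up a kiln prop in the setting tube

TASK

Make up a kiln prop in the clear setting tube: put the two thick round fireclay discs into it, one flat on top of the other, so that the top of the stack comes level with the black line around the tube. Leave the thin disc lying where it is.

Things in the scene. Friction and masses are not known exactly. Their poses are not given: they have to be found in the camera images.
- disc_a: One of two identical solid cream fireclay discs, 50 mm across and 24 mm thick, 0.10 kg (0.07 to 0.14), lying flat on the table. Origin at its centre, 12 mm above the table; z is the disc's axis, pointing up.
- disc_b: One of two identical solid cream fireclay discs, 50 mm across and 24 mm thick, 0.10 kg (0.07 to 0.14), lying flat on the table. Origin at its centre, 12 mm above the table; z is the disc's axis, pointing up. Either disc may go in first.
- tube: Clear upright tube, open on top (thin white rim), on a fixed steel plate 110 x 110 x 10 mm. Inside 70 mm, outside 78 mm. Heights above the table: floor 10 mm (the plate), black line 58 mm, rim 65 mm. Discs have 10 mm room all round; fingers holding a disc by its edge stand over the tube wall and do not fit in: lower the disc's foot into the mouth and let it drop flat. Origin on the axis at table height; z up.
- thin_disc: Bystander: a disc of the same clay, 50 mm across but only 10 mm thick, flat on the table. Origin at its centre, 5 mm above the table. A hollow square prop (44 mm square, 24 mm high, same clay, not listed) stands there too. Thick discs, thin disc and prop lie in any order, two either side of the tube, centres at least 120 mm apart. A bowl 120 mm wide stands farther out.
Not all that is in view belongs to the job. What is shaped like the disc_a but pink or red is not meant.

How it is judged (in metres and radians):
At the end, for the whole second after the job is handed in: Both thick discs lie flat (within 10 degrees) and at rest inside the tube, one directly on the tube's floor and the other on it, each at its height within 4 mm, so that the top of the stack is level with the line within 4 mm (horizontal distance between each of disc_a, disc_b and tube below 0.014 m and angle between the z axis of each of disc_a, disc_b and the z axis of tube, either way round below 0.18 rad and linear speed of each of disc_a, disc_b below 0.02 m/s and ((z of disc_a in the frame of tube between 0.018 and 0.026 m and z of disc_b in the frame of tube between 0.042 and 0.05 m) or (z of disc_b in the frame of tube between 0.018 and 0.026 m and z of disc_a in the frame of tube between 0.042 and 0.05 m))); the robot touches nothing.
It fails at once if the thin disc is moved by more than 30 mm (distance of thin_disc from where it was at the start of the episode above 0.03 m).
It also fails if it takes over 48 s, if anything falls off the work surface, if the arm or the gripper's body presses on something with over 40 N, if the wrist force passes 120 N, or if a joint passes its speed limit or range.

ROBOT

A 6-joint arm with a two-finger parallel gripper is mounted at the origin on the work surface. World frame = base frame: x ahead of the robot, y to its left, z up, the work surface at z = 0. Lengths are in mm, angles in degrees, forces in N, time in s.
With the tool pointing down it reaches from about 300 to 850 mm from the base axis. Payload 4.2 kg.
Tool frame: the origin (TCP) lies at the very end of the fingers, on their centre line; the grasp point (between the pads) lies arm.tcp_to_grasp behind it (arm.tcp_to_grasp is the distance from the TCP to the grasp point, in mm); z points along the fingers, y is the line along which they close (so a half turn about z gives the same grasp; the last joint's range is limited). The gripper opens to 91 mm and grips with 3 to 60 N. Pads are 32 mm wide; open, the fingers measure 118 mm over their backs; the gripper's body (76 mm by 178 mm) begins 60 mm behind the grasp point.
Start: joints at [72.021, 18.312, 89.639, -0, 72.044, -1.146], TCP at [166.517, 550.377, 213.976] pointing down, gripper open.
Joint ranges: [-177.97, 177.97], [-48.28, 115.42], [12.27, 149.76], [-77.06, 257.06], [2.81, 150.46], [-146.56, 146.56]. Speed limits (degrees/s): [147.25, 147.25, 180, 180, 180, 180].

INTERFACE

Orientations are given as a 3x3 rotation matrix whose columns are the frame's x, y, z axes.
In Python, from workcell import readout, vision, order, arm gives the robot as it stands.
- The arm moves only by the shell command python3 -m pendant 'ROWS' [FORCE]. ROWS is a JSON object of lists of equal length, an entry for each row: "fingers": the closure, from -1 (fully open) to 1 (shut); "delta_pos": the shift along the world's x, y, z in cm, a list of three; "angular": the turn, a rotation vector about the world's x, y, z in rad, a list of three. A call has 1 to 12 rows; each row is the pose to reach, as a shift and turn from the pose commanded when the call began; what a row does not reach only later rows make up. A row lasts 1/8 s, in which the tool goes at most 62.5 mm and 10.7 degrees, less where a joint would pass 70% of its speed; a pose out of reach is approached as far as the arm can. A call with a gripper value outside its range is refused whole. The fingers move at their own pace and stop on an object; FORCE is the grip in N (left out, the last holds). Time passes only in rows, so rows that repeat a pose let the fingers close. It gives the time, the measured TCP pose, the force, the opening and the grip force at its end, in the units of the state.
- readout.read_state(): the state, without advancing time (a new reading comes with each control period).
- vision.capture(name): name is "scene" or "top" or "wrist"; returns a dict with "pixels" (480x640x3 uint8, blue, green, red), "depth" (480x640 float32, mm along the optical axis (not along the pixel's ray), 0 where there is no reading), "vertical_fov" (degrees; the focal length in pixels is half the picture's height over the tangent of half this angle, whatever the lens; pixels are square), "cx", "cy" (the principal point, pixels), "eye" and "rotation" of the camera in the world. Camera axes: x right, y down, z forward; pixel columns grow to the right and rows downward; lengths in mm; the calibration is good to about 2 mm. A picture is of the moment at which its call begins.
- order.hand_in(): hands the job in; it is judged then, once.
The state is a dict: "clock": time; "joint_pos": joint angles; "qvel": joint speeds; "joint_efforts": joint torques, N m; "tool_pos": TCP position; "tool_rot": TCP orientation; "wrist_force": force on the tool from outside, world axes, zero at the start; "moment": the same for the moment, N m; "opening": finger opening in mm; "grip_force": force on a finger pad.
Only numpy, scipy, OpenCV 4.12 (cv2) and the standard library are available. Lean on these libraries where they do the work, as an engineer would, in place of code of your own. Each camera call takes 0.05 s, during which the arm holds its last target. There are 200 camera calls.

## Working session

There is one attempt and no reset: what is moved stays moved. The work goes in short steps, Python scripts to look and compute and a shell command to move; the robot and the scene stay as the last step left them, time stands still between calls to the robot, and variables do not carry over. Pictures are saved under pics/ and viewed, at most 10 in all, crops included, and the job is handed in when it is done.

```bash
mkdir -p pics; cat > h.py <<'E'
import numpy as np, cv2
from workcell import readout, vision, order, arm
def pts(c):
    f=240/np.tan(np.radians(c["vertical_fov"])/2)
    v,u=np.mgrid[0:480,0:640]
    d=c["depth"]
    P=np.stack([(u-c["cx"])/f*d,(v-c["cy"])/f*d,d],-1)
    return P@np.array(c["rotation"]).T+np.array(c["eye"])
def ray(c,u,v,z):
    f=240/np.tan(np.radians(c["vertical_fov"])/2)
    r=np.array(c["rotation"])@np.array([(u-c["cx"])/f,(v-c["cy"])/f,1]); e=np.array(c["eye"])
    return e+r*(z-e[2])/r[2]
E
python3 - <<'E'
from h import *
for n in("scene","top"):
    c=vision.capture(n); cv2.imwrite(f"pics/{n}1.png",c["pixels"]); print(n,c["eye"],c["rotation"],c["vertical_fov"])
    np.savez(f"{n}1.npz",**c)
print(arm.tcp_to_grasp, readout.read_state())
E
```

```text
scene [1071.70031855 -413.05564758  855.78520521] [[ 0.59455919  0.61752269 -0.51494183]
 [ 0.80400204 -0.46372925  0.37220412]
 [-0.0089491  -0.63531166 -0.77220399]] 43.37803301625417
top [496.43397615 -13.8860838  877.07610564] [[ 0.02587454 -0.99870901  0.04371294]
 [-0.99964065 -0.02554273  0.00813226]
 [-0.00700521 -0.04390765 -0.99901103]] 49.975333737665835
18.8 {'clock': 0.1, 'joint_pos': array([ 7.20215547e+01,  1.83476752e+01,  8.96974369e+01, -1.00062292e-03,
        7.20439593e+01, -1.14565165e+00]), 'qvel': array([-0.02452384,  0.04118341, -0.15818071, -0.00905073,  0.01432862,
        0.06713924]), 'joint_efforts': array([-2.73782316e-04, -4.13326943e+01, -2.32505947e+01,  7.27025885e-02,
        4.22570820e-02, -6.58298700e-05]), 'tool_pos': array([166.37586197, 549.94832348, 213.22080007]), 'tool_rot': array([[-9.57155471e-01,  2.89574153e-01, -4.64035504e-04],
       [ 2.89574524e-01,  9.57154321e-01, -1.48380955e-03],
       [ 1.44806943e-05, -1.55460929e-03, -9.99998791e-01]]), 'wrist_force': array([-0.04487658,  0.02153641,  0.96866053]), 'moment': array([ 0.00745753,  0.00340642, -0.00872425]), 'grip_force': 0.0, 'opening': 91.04799499445788}
```

View pics/top1.png

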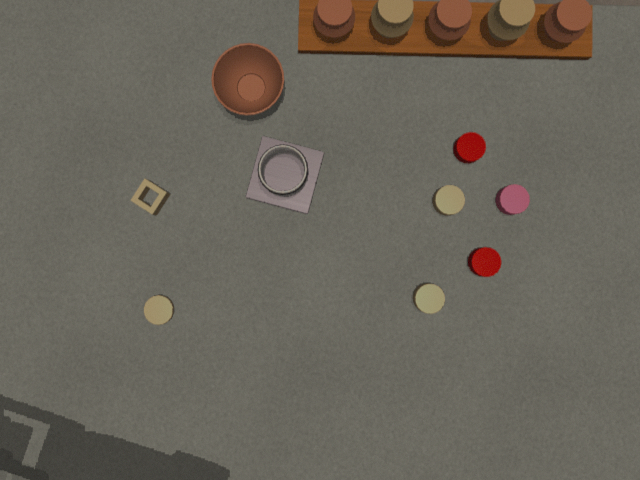

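View pics/scene1.png

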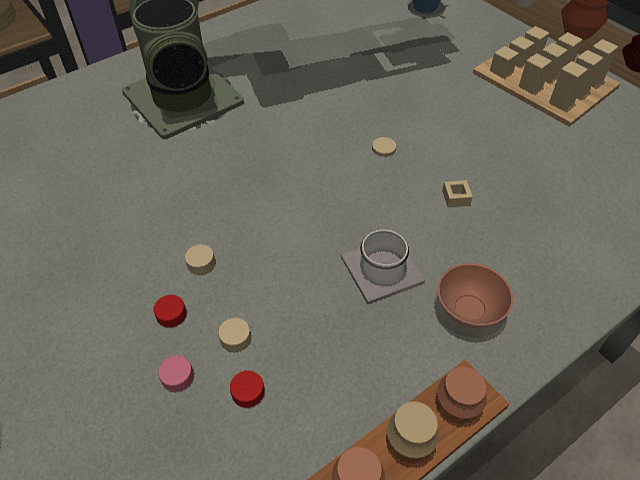

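The top view shows the thick discs at about (450,200) and (430,298), the thin disc at (158,310), the square prop at (150,197) and the tube rim at (283,169). The scene view confirms thickness: the thick discs are at (235,333) and (200,259), and the thin one is at (384,146). Red and pink decoys sit next to the thick discs.

```bash
python3 - <<'E'
from h import *
c=dict(np.load("top1.npz")); im=c["pixels"]; P=pts(c)
hsv=cv2.cvtColor(im,cv2.COLOR_BGR2HSV)
def blobs(m,lab,z):
    cs,_=cv2.findContours(m,cv2.RETR_EXTERNAL,cv2.CHAIN_APPROX_NONE)
    for k in cs:
        if cv2.contourArea(k)<200 : continue
        (u,v),r=cv2.minEnclosingCircle(k)
        if v<100: continue
        mm=np.zeros(m.shape,np.uint8); cv2.drawContours(mm,[k],-1,1,-1)
        h=P[...,2][(mm>0)&(c["depth"]>0)]
        print(lab,(round(u),round(v)),round(r,1),ray(c,u,v,z).round(1),"h",np.percentile(h,[10,50,90]).round(1))
blobs(cv2.inRange(hsv,(15,60,120),(40,255,255)),"cream",24)
blobs(cv2.inRange(hsv,(0,90,100),(8,255,255))|cv2.inRange(hsv,(160,90,100),(180,255,255)),"red",24)
# rim
roi=np.zeros(im.shape[:2],bool); roi[130:215,245:325]=1
m=roi&(P[...,2]>55)&(P[...,2]<75)&(c["depth"]>0)
v,u=np.nonzero(m); print(len(u))
if len(u)>20:
    p=P[m]; A=np.c_[2*p[:,:2],np.ones(len(p))]; s=np.linalg.lstsq(A,(p[:,:2]**2).sum(1),rcond=None)[0]; print("rim",s[:2],np.sqrt(s[2]+s[0]**2+s[1]**2))
w=(roi&(hsv[...,1]<40)&(hsv[...,2]>185)).astype(np.uint8); k=cv2.findNonZero(w); print(len(k)); (a,b),r=cv2.minEnclosingCircle(k); print(a,b,r,ray(c,a,b,65))
E
```

```text
cream (158, 310) 14.7 [405.  248.6  24. ] h [ 6.6  8.6 10.5]
cream (430, 298) 15.0 [ 435.4 -199.5   24. ] h [20.6 22.5 24.5]
cream (450, 199) 15.0 [ 600.4 -230.3   24. ] h [20.9 22.8 24.7]
cream (148, 196) 17.6 [593.3 272.1  24. ] h [-1.4 21.7 24.3]
red (486, 262) 15.1 [ 498.5 -291.6   24. ] h [20.8 22.7 24.6]
red (514, 199) 15.0 [ 603.9 -336.7   24. ] h [20.9 22.8 24.5]
red (471, 146) 14.9 [ 690.3 -264.    24. ] h [20.7 22.9 24.8]
548
rim [637.3696003   46.48244872] 37.36396666925751Traceback (most recent call last):
  File "<stdin>", line 21, in <module>
TypeError: object of type 'NoneType' has no len()
```

```bash
python3 -m pendant '{"fingers":[-1,-1,-1,-1,-1,-1,-1,-1,-1,-1,-1,-1],"delta_pos":[[15,-30,0],[15,-30,0],[15,-30,0],[15,-30,0],[15,-30,0],[15,-30,0],[26.9,-75,-7],[26.9,-75,-7],[26.9,-75,-7],[26.9,-75,-7],[26.9,-75,-7],[26.9,-75,-7]],"angular":[[0,0,0],[0,0,0],[0,0,0],[0,0,0],[0,0,0],[0,0,0],[0,0,0],[0,0,0],[0,0,0],[0,0,0],[0,0,0],[0,0,0]]}' 25
```

```text
clock: 1.6
tool_pos: [411.4, -110.2, 157.9]
tool_rot: [[-0.957, 0.29, 0.0], [0.29, 0.957, 0.0], [-0.0, 0.0, -1.0]]
wrist_force: [1.3, 1.6, -0.6]
opening: 91.4
grip_force: 0.0
```

```bash
python3 -m pendant '{"fingers":[-1,-1,-1],"delta_pos":[[0,0,0],[0,0,0],[0,0,0]],"angular":[[0,0,0],[0,0,0],[0,0,0]]}'; cat > look.py <<'E'
import sys
from h import *
z=float(sys.argv[1]); c=vision.capture("wrist"); s=readout.read_state(); im=c["pixels"]
if len(sys.argv)>2: cv2.imwrite(sys.argv[2],im)
hsv=cv2.cvtColor(im,cv2.COLOR_BGR2HSV); m=cv2.inRange(hsv,(15,50,100),(40,255,255)); t=s["tool_pos"]
print("tool",t.round(1))
for k in cv2.findContours(m,cv2.RETR_EXTERNAL,cv2.CHAIN_APPROX_NONE)[0]:
    if cv2.contourArea(k)<800: continue
    (u,v),r=cv2.minEnclosingCircle(k); M=cv2.moments(k); p=ray(c,u,v,z); print((round(u),round(v),round(r)),p.round(1),"delta",(p-t)[:2].round(1))
E
python3 look.py 24 pics/w1.png
```

```text
clock: 1.98
tool_pos: [411.0, -106.8, 158.3]
tool_rot: [[-0.958, 0.288, -0.0], [0.288, 0.958, 0.0], [0.0, 0.0, -1.0]]
wrist_force: [-0.5, 0.8, 0.1]
opening: 91.1
grip_force: 0.0
tool [ 411.1 -106.8  158.4]
(238, 272, 26) [ 433.1 -200.1   24. ] delta [ 21.9 -93.3]
```

View pics/w1.png

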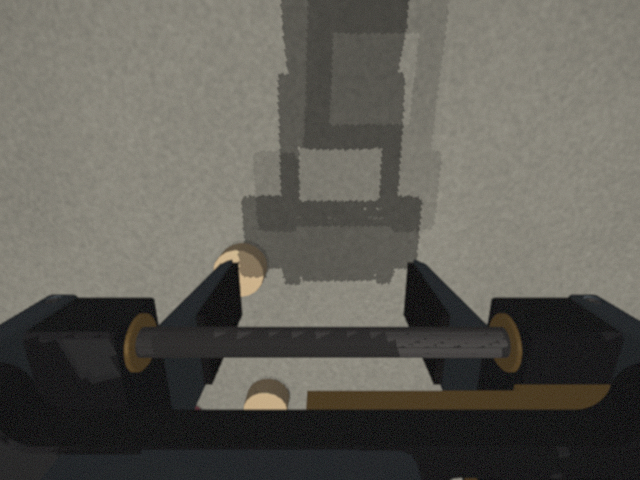

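The wrist view shows disc 1 at (238,272), partly hidden by the left finger. It casts to (433,-200), which agrees with the top view. I'll go over it, descend to about 12 mm and grip the upper half.

```bash
python3 -m pendant '{"fingers":[-1,-1,-1,-1,-1,-1,-1,1,1,1,1,1],"delta_pos":[[2.4,-9.3,-3],[2.4,-9.3,-3],[2.4,-9.3,-6],[2.4,-9.3,-11],[2.4,-9.3,-13.5],[2.4,-9.3,-14.6],[2.4,-9.3,-14.6],[2.4,-9.3,-14.6],[2.4,-9.3,-14.6],[2.4,-9.3,-14.6],[2.4,-9.3,-14.6],[2.4,-9.3,-14.6]],"angular":[[0,0,0],[0,0,0],[0,0,0],[0,0,0],[0,0,0],[0,0,0],[0,0,0],[0,0,0],[0,0,0],[0,0,0],[0,0,0],[0,0,0]]}' 25
```

```text
clock: 3.52
tool_pos: [435.4, -201.2, 12.4]
tool_rot: [[-0.957, 0.29, 0.0], [0.29, 0.957, 0.0], [-0.0, 0.0, -1.0]]
wrist_force: [-0.3, 0.8, 2.2]
opening: 49.4
grip_force: 25.0
```

```bash
python3 -m pendant '{"fingers":[1,1,1,1,1,1,1,1,1,1,1,1],"delta_pos":[[0,0,4],[0,0,9],[4,5,12],[8,10,12],[12,15,12],[16,20,12],[19,23.5,12],[20.2,24.8,12],[20.2,24.8,12],[20.2,24.8,12],[20.2,24.8,12],[20.2,24.8,12]],"angular":[[0,0,0],[0,0,0],[0,0,0],[0,0,0],[0,0,0],[0,0,0],[0,0,0],[0,0,0],[0,0,0],[0,0,0],[0,0,0],[0,0,0]]}' && python3 - <<'E'
from h import *
c=vision.capture("wrist"); s=vision.capture("scene"); t=vision.capture("top")
cv2.imwrite("pics/p1.png",np.hstack([c["pixels"][100:,120:520],cv2.resize(s["pixels"][130:320,300:500],(400,380))]))
E
```

```text
clock: 5.03
tool_pos: [636.9, 45.9, 132.6]
tool_rot: [[-0.957, 0.291, 0.0], [0.291, 0.957, -0.0], [-0.0, 0.0, -1.0]]
wrist_force: [0.4, 0.1, -1.2]
opening: 49.1
grip_force: 25.0
```

View pics/p1.png

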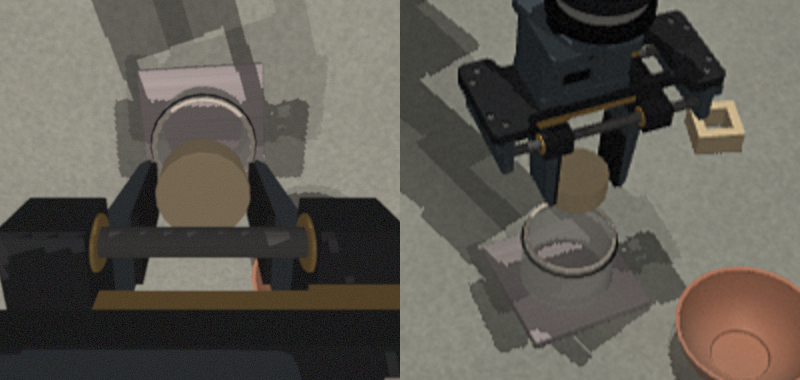

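The crops show the disc held level over the tube, laterally centred on its rim (left crop, column about 203). I'll lower its foot into the mouth, keeping the fingertips at about 69 mm, and release.

```bash
python3 -m pendant '{"fingers":[1,1,1,1,1,1,-1,-1,-1,-1],"delta_pos":[[0,0,-3],[0,0,-5],[0,0,-6],[0,0,-6.4],[0,0,-6.4],[0,0,-6.4],[0,0,-6.4],[0,0,-6.4],[0,0,-6.4],[0,0,-6.4]],"angular":[[0,0,0],[0,0,0],[0,0,0],[0,0,0],[0,0,0],[0,0,0],[0,0,0],[0,0,0],[0,0,0],[0,0,0]]}' && python3 -m pendant '{"fingers":[-1,-1,-1,-1,-1,-1,-1,-1,-1,-1],"delta_pos":[[0,0,5],[0,0,9],[-1,-9,9],[-2,-16,9],[-3,-22,9],[-3.7,-27.5,9],[-3.7,-27.5,5],[-3.7,-27.5,5],[-3.7,-27.5,5],[-3.7,-27.5,5]],"angular":[[0,0,0],[0,0,0],[0,0,0],[0,0,0],[0,0,0],[0,0,0],[0,0,0],[0,0,0],[0,0,0],[0,0,0]]}' && python3 - <<'E'
from h import *
s=vision.capture("scene"); t=vision.capture("top"); P=pts(t)
cv2.imwrite("pics/p2.png",np.hstack([cv2.resize(s["pixels"][200:320,320:450],(390,360)),cv2.resize(t["pixels"][115:235,215:345],(390,360))]))
m=(cv2.inRange(cv2.cvtColor(t["pixels"],cv2.COLOR_BGR2HSV),(15,50,80),(40,255,255))>0); m[:120]=0;m[220:]=0;m[:,:240]=0;m[:,330:]=0
q=P[m&(t["depth"]>0)]; print(len(q), q.mean(0), q.std(0)); 
h=np.c_[q[:,:2],np.ones(len(q))]; print(np.linalg.lstsq(h,q[:,2],rcond=None)[0])
E
python3 look.py 24
```

```text
clock: 6.42
tool_pos: [637.3, 46.9, 68.3]
tool_rot: [[-0.957, 0.29, 0.0], [0.29, 0.957, 0.0], [-0.0, 0.0, -1.0]]
wrist_force: [-0.4, 0.4, 0.1]
opening: 86.1
grip_force: 0.0
clock: 7.68
tool_pos: [601.5, -227.1, 119.7]
tool_rot: [[-0.958, 0.288, 0.002], [0.288, 0.958, -0.001], [-0.003, 0.0, -1.0]]
wrist_force: [0.1, 1.1, 0.9]
opening: 91.0
grip_force: 0.0
742 [636.81779292  47.45560249  32.0750613 ] [12.871938   12.52783492  3.48558488]
[ 5.55219450e-02 -2.49917752e-03 -3.16370119e+00]
tool [ 601.1 -227.3  119.3]
(317, 235, 30) [ 597.8 -231.3   24. ] delta [-3.3 -4.1]
```

View pics/p2.png

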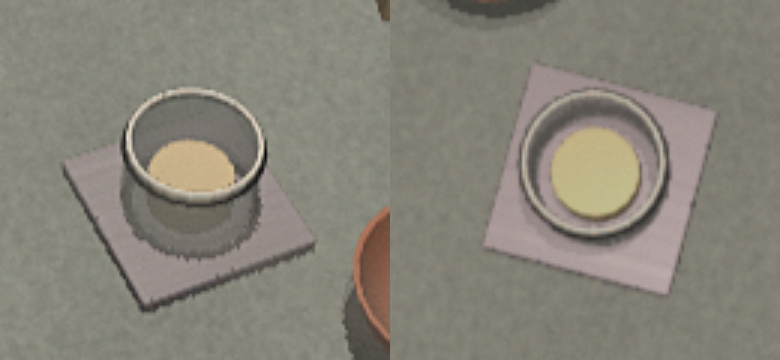

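The first disc lies flat and centred on the tube floor, with its top at about 33 mm. Now I'll grip disc 2.

```bash
python3 -m pendant '{"fingers":[-1,-1,-1,-1,-1,-1,1,1,1,1,1],"delta_pos":[[-0.2,-0.4,0],[-0.2,-0.4,-4],[-0.2,-0.4,-7.5],[-0.2,-0.4,-9.8],[-0.2,-0.4,-10.7],[-0.2,-0.4,-10.7],[-0.2,-0.4,-10.7],[-0.2,-0.4,-10.7],[-0.2,-0.4,-10.7],[-0.2,-0.4,-10.7],[-0.2,-0.4,-10.7]],"angular":[[0,0,0],[0,0,0],[0,0,0],[0,0,0],[0,0,0],[0,0,0],[0,0,0],[0,0,0],[0,0,0],[0,0,0],[0,0,0]]}'
```

```text
clock: 9.2
tool_pos: [598.5, -231.9, 11.5]
tool_rot: [[-0.957, 0.29, 0.0], [0.29, 0.957, 0.0], [-0.0, 0.0, -1.0]]
wrist_force: [-0.2, 0.7, 0.8]
opening: 49.1
grip_force: 25.0
```

```bash
python3 -m pendant '{"fingers":[1,1,1,1,1,1,1,1,1,1,1],"delta_pos":[[0,0,4],[0,0,9],[0.5,4,12],[1,9,12],[2,14,12],[3,20,12],[3.5,25,12],[3.9,27.8,12],[3.9,27.8,12],[3.9,27.8,12],[3.9,27.8,12]],"angular":[[0,0,0],[0,0,0],[0,0,0],[0,0,0],[0,0,0],[0,0,0],[0,0,0],[0,0,0],[0,0,0],[0,0,0],[0,0,0]]}' && python3 - <<'E'
from h import *
c=vision.capture("wrist"); s=vision.capture("scene")
cv2.imwrite("pics/p3.png",np.hstack([c["pixels"][100:,120:520],cv2.resize(s["pixels"][130:320,300:500],(400,380))]))
E
```

```text
clock: 10.58
tool_pos: [637.1, 44.5, 131.1]
tool_rot: [[-0.957, 0.291, -0.0], [0.291, 0.957, -0.0], [0.0, -0.0, -1.0]]
wrist_force: [-0.0, -0.4, -2.9]
opening: 49.2
grip_force: 25.0
```

View pics/p3.png

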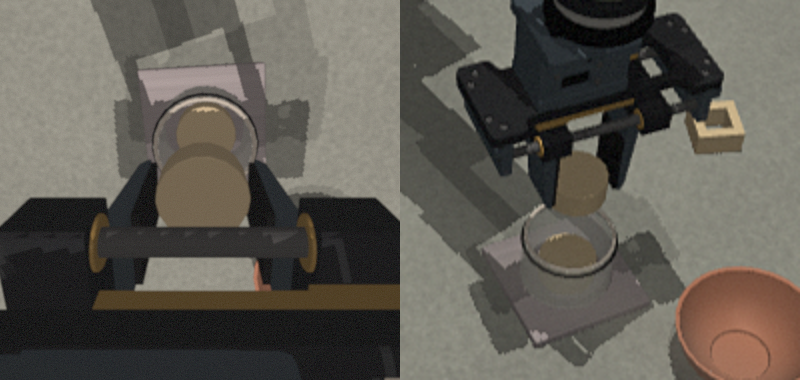

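The second disc hangs level and centred over the tube (left crop, column about 203), directly above the first disc.

```bash
python3 -m pendant '{"fingers":[1,1,1,1,1,1,-1,-1,-1,-1],"delta_pos":[[0,0.1,-3],[0,0.1,-5],[0,0.1,-6],[0,0.1,-6.3],[0,0.1,-6.3],[0,0.1,-6.3],[0,0.1,-6.3],[0,0.1,-6.3],[0,0.1,-6.3],[0,0.1,-6.3]],"angular":[[0,0,0],[0,0,0],[0,0,0],[0,0,0],[0,0,0],[0,0,0],[0,0,0],[0,0,0],[0,0,0],[0,0,0]]}' && python3 -m pendant '{"fingers":[-1,-1,-1,-1,-1,-1,-1,-1,-1,-1],"delta_pos":[[0,0,5],[0,0,9],[-1,-9,9],[-2,-16,9],[-3,-22,9],[-3.7,-25,9],[-3.7,-25,9],[-3.7,-25,9],[-3.7,-25,9],[-3.7,-25,9]],"angular":[[0,0,0],[0,0,0],[0,0,0],[0,0,0],[0,0,0],[0,0,0],[0,0,0],[0,0,0],[0,0,0],[0,0,0]]}' && python3 - <<'E'
from h import *
s=vision.capture("scene"); t=vision.capture("top"); P=pts(t)
cv2.imwrite("pics/p4.png",np.hstack([cv2.resize(s["pixels"][200:320,320:450],(390,360)),cv2.resize(t["pixels"][115:235,215:345],(390,360))]))
m=(cv2.inRange(cv2.cvtColor(t["pixels"],cv2.COLOR_BGR2HSV),(15,50,80),(40,255,255))>0); m[:120]=0;m[220:]=0;m[:,:240]=0;m[:,330:]=0
m=cv2.erode(m.astype(np.uint8),np.ones((3,3)))>0
q=P[m&(t["depth"]>0)]; print(len(q), q.mean(0), q.std(0)); 
h=np.c_[q[:,:2],np.ones(len(q))]; print(np.linalg.lstsq(h,q[:,2],rcond=None)[0])
E
```

```text
clock: 11.92
tool_pos: [637.4, 46.9, 68.3]
tool_rot: [[-0.957, 0.29, 0.0], [0.29, 0.957, 0.0], [-0.0, 0.0, -1.0]]
wrist_force: [-0.9, -0.4, -0.3]
opening: 86.5
grip_force: 0.0
clock: 13.18
tool_pos: [600.7, -201.6, 158.3]
tool_rot: [[-0.958, 0.288, 0.0], [0.288, 0.958, 0.0], [0.0, 0.0, -1.0]]
wrist_force: [-0.2, -0.2, -0.4]
opening: 91.3
grip_force: 0.0
747 [636.79262781  46.81841645  55.16597081] [13.02653518 11.52361564  6.00467947]
[ 1.99901582e-01  2.78459683e-02 -7.34335873e+01]
```

View pics/p4.png

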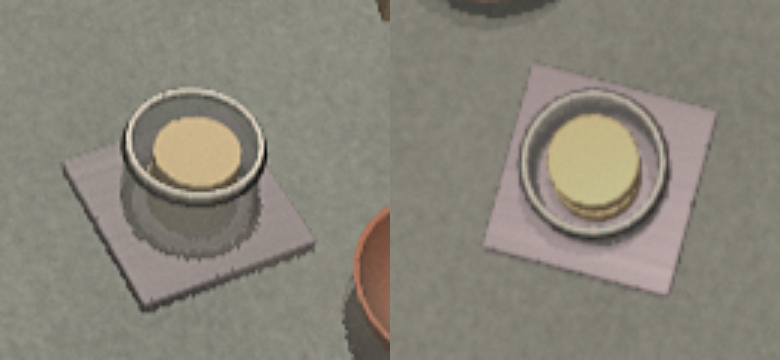

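The second disc is on top, with its centre at about (593,160) in the right crop. The mask also took in the side of the lower disc, so I'll check tilt and offset on the top face alone.

```bash
python3 - <<'E'
from h import *
t=vision.capture("top"); P=pts(t)
m=(cv2.inRange(cv2.cvtColor(t["pixels"],cv2.COLOR_BGR2HSV),(15,50,80),(40,255,255))>0); m[:120]=0;m[220:]=0;m[:,:240]=0;m[:,330:]=0
q=P[m&(t["depth"]>0)&(P[...,2]>50)]; v,u=np.nonzero(m&(P[...,2]>50))
(a,b),r=cv2.minEnclosingCircle(np.c_[u,v].astype(np.float32)); print("centre",ray(t,a,b,58),r)
k=np.hypot(*(q[:,:2]-ray(t,a,b,58)[:2]).T)<20; q=q[k]
print(len(q),q.mean(0),np.degrees(np.linalg.lstsq(np.c_[q[:,:2],np.ones(len(q))],q[:,2],rcond=None)[0][:2]))
for f in cv2.findContours(cv2.inRange(cv2.cvtColor(t["pixels"],cv2.COLOR_BGR2HSV),(15,60,120),(40,255,255)),0,1)[0]:
    if cv2.contourArea(f)>300: print(cv2.minEnclosingCircle(f))
print(readout.read_state()["clock"])
E
```

```text
centre [639.48396865  46.93948453  58.        ] 15.54884147644043
480 [639.38291686  46.88650369  56.85143009] [0.49312512 0.45661071]
((157.8644256591797, 309.5694274902344), 14.856319427490234)
((148.41488647460938, 195.62765502929688), 17.955490112304688)
((282.01629638671875, 169.82064819335938), 17.293596267700195)
((516.779541015625, 8.995132446289062), 18.587087631225586)
((395.0, 10.0), 20.124710083007812)
13.325
```

The top face is flat (under 1°), about 2 mm off centre and at about 57–58 mm. The thin disc hasn't moved.

```bash
python3 -c "
from workcell import order
print(order.hand_in())"
```

```text
the job is handed in; nothing more can be done
None
```

Both thick discs are stacked flat in the tube with the top level with the black line, the thin disc was not moved, and I handed the job in at about 13.3 s of the 48 s allowed (no verdict was returned).

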